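# Swing the kiln-post tray home against its batten

## Robot

A 6-joint arm with a two-finger parallel gripper is mounted at the origin on the work surface. World frame = base frame: x ahead of the robot, y to its left, z up, the work surface at z = 0. Lengths are in m, angles in rad, forces in N, time in s.
With the tool pointing down it reaches from about 0.425 to 1.125 m from the base axis. Payload 14.9 kg.
Tool frame: the origin (TCP) lies at the very end of the fingers, on their centre line; the grasp point (between the pads) lies 19 mm behind it (ctrl.pinch_z is the distance from the TCP to the grasp point, in m); z points along the fingers, y is the line along which they close (so a half turn about z gives the same grasp; the last joint's range is limited). The gripper opens to 91 mm and grips with 3 to 60 N. Pads are 32 mm wide; open, the fingers measure 118 mm over their backs; the gripper's body (76 mm by 178 mm) begins 60 mm behind the grasp point.
Start: joints at [1.163, 0.379, 1.734, -0, 1.028, -0.033], TCP at [0.256, 0.651, 0.214] pointing down, gripper open.
Joint ranges: [-2.77, 2.77], [-0.74, 2.19], [0, 2.66], [-1.06, 4.2], [0.31, 2.87], [-3.08, 3.08]. Speed limits (rad/s): [1.89, 1.89, 2.39, 3.14, 3.14, 3.14].

## Interface

Orientations are given as a 3x3 rotation matrix whose columns are the frame's x, y, z axes.
In Python, from workcell import ctrl gives the robot as it stands.
- The arm moves only by the tool arm_command, never from a script. Its argument "targets" is a list of rows, each an object with "rot": the turn, a rotation vector about the tool's x, y, z in degrees, a list of three; "travel": the shift along the tool's x, y, z in cm, a list of three; "jaw": the finger opening in cm, from 0 to 9.12. In form: [{"rot": [rx, ry, rz], "travel": [x, y, z], "jaw": jaw}, ...]. A call has 1 to 5 rows; each row shifts and turns the commanded pose from where the row before left it, along the tool's axes as they then stand; what a row does not reach is not made up. A row lasts 1/12 s, in which the tool goes at most 41.7 mm and 7.16 degrees, less where a joint would pass 70% of its speed; a pose out of reach is approached as far as the arm can. A call is refused whole if a number of a shift passes 4.17 or a number of a turn 7.16, either way. A call with a gripper value outside its range is refused whole. The fingers move at their own pace and stop on an object; "force" is the grip in N (left out, the last holds). Time passes only in rows, so rows that do not move let the fingers close. It gives the time, the measured TCP pose, the force, the opening and the grip force at its end, in the units of the state.
- ctrl.get_obs(): the state, without advancing time (a new reading comes with each control period).
- ctrl.capture(name): name is "scene" or "top" or "wrist"; returns a dict with "pixels" (384x512x3 uint8, red, green, blue), "fov_y" (degrees; the focal length in pixels is half the picture's height over the tangent of half this angle, whatever the lens; pixels are square), "cx", "cy" (the principal point, pixels), "k1" (the pictures are not rectified: a ray, as slopes to the right and down, at radius r is drawn at 1 + k1 r^2 times it, then the intrinsics apply), "T" (4x4, takes a point from camera to world coordinates). Camera axes: x right, y down, z forward; pixel columns grow to the right and rows downward; lengths in m; the calibration is good to about 2 mm. A picture is of the moment at which its call begins. There is no depth.
- ctrl.job_done(): hands the job in; it is judged then, once.
The state is a dict: "time_s": time; "joints": joint angles; "joint_velocities": joint speeds; "joint_torque": joint torques, N m; "tool_pos": TCP position; "tool_rot": TCP orientation; "contact_force": force on the tool from outside, world axes, zero at the start; "wrist_torque": the same for the moment, N m; "opening": finger opening in m; "grip_force": force on a finger pad.
Only numpy, scipy, OpenCV 4.12 (cv2) and the standard library are available. Lean on these libraries where they do the work, as an engineer would, in place of code of your own. Each camera call takes 0.05 s, during which the arm holds its last target. There are 200 camera calls.

## Task

The wooden tray that sits on the bench stud by one corner is sticking out crosswise into the working space. Swing it a quarter turn about that stud, clockwise seen from above, by pushing its opposite corner round until its long side lies along the dark wooden batten. Do not lift the tray off its stud or tip it, and do not knock the terracotta bowl that stands near the batten's end.

Things in the scene. Friction and masses are not known exactly. Their poses are not given: they have to be found in the camera images.
- dock: Fixed: upright steel stud (12 mm thick, 36 mm high) and dark wooden batten (22 mm thick, 30 mm high). Origin: stud's axis at bench level, z up. The batten runs along +x, from x = 40 to 165 mm, its face at y = -20 mm; the tray's home is on the +y side of that face. +x points to the robot's left (within 30 degrees), +y back towards the robot
- tray: Open wooden tray, 0.35-0.7 kg, 45 mm high, walls 8 mm, two loose kiln posts inside. A 17 mm hole in its floor sits over the stud (2 mm play). Origin: hole centre at the underside, z up. Long sides along x, from -18 to 162 mm; short along y, from -18 to 112. Starts at 80 to 100 deg from the dock; home is yaw 0, its y = -18 side stopped by the batten. A like tray has no stud: not part of the job
- tray_corner (a point): Outer top corner of the tray opposite the stud, at (162, 112, 45) mm in the tray's frame. Pushing the long outer side y = 112 mm near this corner swings the tray home; it slides flat on the bench with a few newtons
- bowl: Loose terracotta bowl, 90 mm across the rim, 50 mm high, upright on the bench about 235 to 270 mm from the stud, past the batten's free end, clear of the tray's way. Origin: centre of its foot. To be left alone
Mind the look-alikes: they are no part of the job. What is shaped like the tray but green, turquoise or yellow is not meant.

How it is judged:
At the end, for the whole second after the job is handed in: The tray lies along the batten on the robot's side (long sides within 10 degrees, free corner over 100 mm along the batten from the stud), flat on the bench (10 mm, 6 degrees), at rest, its hole within 15 mm of the stud's axis (angle between the x axis of tray and the x axis of dock, either way round below 0.175 rad and x of tray_corner in the frame of dock above 0.1 m and horizontal distance between tray and dock below 0.015 m and height (world z) of tray below 0.01 m and angle between tray's own z axis and vertical below 0.1 rad and linear speed of tray below 0.02 m/s); the robot touches nothing.
It fails at once if the tray is lifted off its stud or tipped (raised 20 mm, 20 mm off the stud, or tilted 15 degrees) (height (world z) of tray above 0.02 m or horizontal distance between tray and dock above 0.02 m or angle between tray's own z axis and vertical above 0.26 rad).
It fails at once if the bowl is knocked (moved more than 20 mm or tilted 20 degrees) (distance of bowl from where it was at the start of the episode above 0.02 m or angle between bowl's own z axis and vertical above 0.35 rad).
It also fails if it takes over 38 s, if anything falls off the work surface, if the arm or the gripper's body presses on something with over 40 N, if the wrist force passes 120 N, or if a joint passes its speed limit or range.

## Working session

There is one attempt and no reset: what is moved stays moved. The work goes in short steps, Python scripts to look and compute and a tool call to move; the robot and the scene stay as the last step left them, time stands still between calls to the robot, and variables do not carry over. Pictures are saved under pics/ and viewed, at most 10 in all, crops included, and the job is handed in when it is done.

Besides the shell and the picture viewer there is one more tool, called after "Request:" in YAML: its name, and indented under it one key for each argument. arm_command: Moves the arm, as the interface text tells. Its arguments: {"type":"object","properties":{"targets":{"type":"array"},"force":{"type":"number"}},"required":["targets"]}

```bash
mkdir -p pics
cat > h.py <<'E'
import numpy as np, cv2
from workcell import ctrl
def K(c):
    f=192/np.tan(np.radians(c["fov_y"]/2)); return np.array([[f,0,c["cx"]],[0,f,c["cy"]],[0,0,1.]])
def ray(c,uv,z):
    p=cv2.undistortPoints(np.array(uv,float).reshape(-1,1,2),K(c),np.array([c["k1"],0,0,0,0.])).reshape(-1,2)
    # k1 convention is OpenCV's
    T=np.array(c["T"]); d=np.c_[p,np.ones(len(p))]@T[:3,:3].T; o=T[:3,3]
    return o+d*((z-o[2])/d[:,2])[:,None]
def snap(n,f):
    c=ctrl.capture(n); cv2.imwrite("pics/"+f,cv2.cvtColor(c["pixels"],cv2.COLOR_RGB2BGR)); return c
E
python3 - <<'E'
from h import *
import pickle
d={n:snap(n,n+"0.png") for n in("top","scene")}
pickle.dump(d,open("c0.pkl","wb"))
for n in d: print(n,np.round(d[n]["T"],3).tolist(),d[n]["fov_y"],d[n]["k1"])
o=ctrl.get_obs(); print(np.round(o["tool_rot"],3).tolist(),o["time_s"])
E
```

```text
top [[0.007, -0.984, 0.18, 0.394], [-1.0, -0.005, 0.009, 0.066], [-0.008, -0.18, -0.984, 0.87], [0.0, 0.0, 0.0, 1.0]] 48.273639001050284 -0.11530424977832164
scene [[-0.569, 0.635, -0.522, 1.026], [0.823, 0.436, -0.365, 0.441], [-0.005, -0.638, -0.77, 0.799], [0.0, 0.0, 0.0, 1.0]] 42.56231397032296 -0.19225640288827794
[[-0.931, 0.366, -0.0], [0.366, 0.931, -0.001], [0.0, -0.001, -1.0]] 0.1
```

View pics/top0.png

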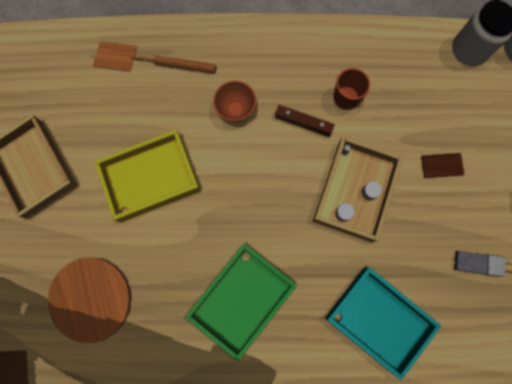

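View pics/scene0.png

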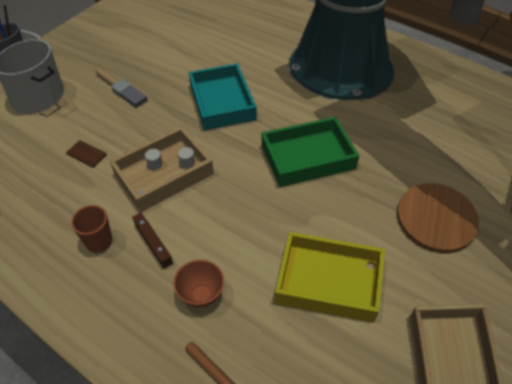

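The top view shows the posts' tray, with the stud at about (347,150), rim corners at about (342,139), (398,157), (376,241) and (314,222), and the free corner at (376,241). The batten runs from (332,128) to (277,111), and the bowl is at (235,101). The scene view shows the same tray at (163,168), the batten at (152,240) and the bowl at (199,283).

Run:
```python
from h import *
import pickle
d=pickle.load(open("c0.pkl","rb")); t=d["top"]; s=d["scene"]
P=ray(t,[(342,139),(398,157),(376,241),(314,222)],.045); print("tray",P.round(3).tolist(),np.linalg.norm(np.diff(P[[0,1,2,3,0]],axis=0),axis=1).round(3))
print("scene tray",ray(s,[(113,165),(180,134),(212,165),(137,199)],.045).round(3).tolist())
B=ray(t,[(331,135),(275,116),(279,105),(333,123)],.03);print("batten",B.round(3).tolist(),np.linalg.norm(B[0]-B[1]))
print("bowl",ray(t,[(235,99)],.05).round(3),"stud",ray(t,[(347,149)],.036).round(3))
x=(B[1]-B[0])[:2];x/=np.linalg.norm(x);y=np.array([-x[1],x[0]])
st=B[0][:2]-.04*x+.02*y
print("dock x",x.round(3),"y",y.round(3),"stud est from batten",st.round(3))
print("tray corner x axis",[(P[2]-P[1])[:2]/np.linalg.norm(P[2]-P[1]),(P[3]-P[0])[:2]/np.linalg.norm(P[3]-P[0])])
```

```text
tray [[0.664, -0.102, 0.045], [0.627, -0.215, 0.045], [0.459, -0.162, 0.045], [0.495, -0.042, 0.045]] [0.119 0.177 0.126 0.179]
scene tray [[0.63, -0.21, 0.045], [0.478, -0.151, 0.045], [0.511, -0.035, 0.045], [0.668, -0.102, 0.045]]
batten [[0.677, -0.083, 0.03], [0.718, 0.032, 0.03], [0.742, 0.024, 0.03], [0.703, -0.088, 0.03]] 0.1220073576269101
bowl [[0.746 0.115 0.05 ]] stud [[ 0.646 -0.114  0.036]]
dock x [0.331 0.944] y [-0.944  0.331] stud est from batten [ 0.645 -0.114]
tray corner x axis [array([-0.95460487,  0.29787505]), array([-0.94196239,  0.33571841])]
```

Request:
arm_command:
  targets:
    - {"rot": [0, 0, 0], "travel": [-2.3, -2.3, 0], "jaw": 0}
    - {"rot": [0, 0, 0], "travel": [-2.3, -2.3, 0], "jaw": 0}
    - {"rot": [0, 0, 0], "travel": [-2.3, -2.3, 0], "jaw": 0}
    - {"rot": [0, 0, 0], "travel": [-2.3, -2.3, 0], "jaw": 0}
    - {"rot": [0, 0, 0], "travel": [-2.3, -2.3, 0], "jaw": 0}

```text
time_s: 0.52
tool_pos: [0.3213, 0.5007, 0.2136]
tool_rot: [[-0.931, 0.366, -0.0], [0.366, 0.931, -0.0], [0.0, -0.001, -1.0]]
contact_force: [0.6, 0.4, -0.5]
opening: 0.0605
grip_force: 0.0
```

Request:
arm_command:
  targets:
    - {"rot": [0, 0, 0], "travel": [-2.3, -2.3, 0], "jaw": 0}
    - {"rot": [0, 0, 0], "travel": [-2.3, -2.3, 0], "jaw": 0}
    - {"rot": [0, 0, 0], "travel": [-2.3, -2.3, 0], "jaw": 0}
    - {"rot": [0, 0, 0], "travel": [-2.3, -2.3, 0], "jaw": 0}
    - {"rot": [0, 0, 0], "travel": [-2.3, -2.3, 0], "jaw": 0}

```text
time_s: 0.93
tool_pos: [0.3863, 0.3516, 0.2138]
tool_rot: [[-0.931, 0.366, -0.0], [0.366, 0.931, -0.0], [0.0, -0.0, -1.0]]
contact_force: [-0.2, 0.3, 0.4]
opening: 0.0277
grip_force: 0.0
```

Request:
arm_command:
  targets:
    - {"rot": [0, 0, 0], "travel": [-2.3, -2.3, 0], "jaw": 0}
    - {"rot": [0, 0, 0], "travel": [-2.3, -2.3, 0], "jaw": 0}
    - {"rot": [0, 0, 0], "travel": [-2.3, -2.3, 0], "jaw": 0}
    - {"rot": [0, 0, 0], "travel": [-2.3, -2.3, 0], "jaw": 0}
    - {"rot": [0, 0, 0], "travel": [-2.3, -2.3, 0], "jaw": 0}

```text
time_s: 1.35
tool_pos: [0.4512, 0.2025, 0.2139]
tool_rot: [[-0.931, 0.366, -0.0], [0.366, 0.931, -0.0], [0.0, -0.0, -1.0]]
contact_force: [-0.1, 0.8, -0.7]
opening: 0.0005
grip_force: 0.0
```

Request:
arm_command:
  targets:
    - {"rot": [0, 0, 0], "travel": [-1.1, -2.6, 0], "jaw": 0}
    - {"rot": [0, 0, 0], "travel": [-1.1, -2.6, 0], "jaw": 0}
    - {"rot": [0, 0, 0], "travel": [-1.1, -2.6, 0], "jaw": 0}
    - {"rot": [0, 0, 0], "travel": [-1.1, -2.6, 0], "jaw": 0}
    - {"rot": [0, 0, 0], "travel": [-1.1, -2.6, 0], "jaw": 0}

```text
time_s: 1.77
tool_pos: [0.4542, 0.0616, 0.2138]
tool_rot: [[-0.931, 0.366, -0.0], [0.366, 0.931, -0.0], [0.0, -0.0, -1.0]]
contact_force: [0.8, -0.4, -0.0]
opening: 0.0004
grip_force: 0.0
```

Request:
arm_command:
  targets:
    - {"rot": [0, 0, 0], "travel": [-1.1, -2.6, 0], "jaw": 0}
    - {"rot": [0, 0, 0], "travel": [-1.1, -2.6, 0], "jaw": 0}
    - {"rot": [0, 0, 0], "travel": [-1.1, -2.6, 0], "jaw": 0}
    - {"rot": [0, 0, 0], "travel": [-1.1, -2.6, 0], "jaw": 0}
    - {"rot": [0, 0, 0], "travel": [-1.1, -2.6, 0], "jaw": 0}

```text
time_s: 2.18
tool_pos: [0.4578, -0.0795, 0.2139]
tool_rot: [[-0.931, 0.366, -0.0], [0.366, 0.931, 0.0], [0.0, 0.0, -1.0]]
contact_force: [0.9, -0.7, 0.3]
opening: 0.0003
grip_force: 0.0
```

Request:
arm_command:
  targets:
    - {"rot": [0, 0, 0], "travel": [-1.1, -2.6, 0], "jaw": 0}
    - {"rot": [0, 0, 0], "travel": [-1.1, -2.6, 0], "jaw": 0}
    - {"rot": [0, 0, 0], "travel": [-1.1, -2.6, 0], "jaw": 0}
    - {"rot": [0, 0, 0], "travel": [-1.1, -2.6, 0], "jaw": 0}
    - {"rot": [0, 0, -3], "travel": [-1.1, -2.6, 0], "jaw": 0}

```text
time_s: 2.6
tool_pos: [0.4614, -0.2206, 0.2138]
tool_rot: [[-0.948, 0.318, -0.0], [0.318, 0.948, 0.0], [0.0, 0.0, -1.0]]
contact_force: [0.3, -0.5, 0.3]
opening: 0.0002
grip_force: 0.0
```

Request:
arm_command:
  targets:
    - {"rot": [0, 0, 0], "travel": [0, 0, 3], "jaw": 0}
    - {"rot": [0, 0, 0], "travel": [0, 0, 3], "jaw": 0}
    - {"rot": [0, 0, 0], "travel": [0, 0, 3], "jaw": 0}
    - {"rot": [0, 0, 0], "travel": [0, 0, 2], "jaw": 0}
    - {"rot": [0, 0, 0], "travel": [0, 0, 0], "jaw": 0}

```text
time_s: 3.02
tool_pos: [0.4594, -0.2181, 0.1002]
tool_rot: [[-0.948, 0.317, -0.005], [0.317, 0.948, 0.003], [0.006, 0.001, -1.0]]
contact_force: [-0.5, 0.8, -0.5]
opening: 0.0006
grip_force: 0.0
```

```bash
python3 -c "
from h import *
snap('top','top1.png')"
```

```text
(no output)
```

View pics/top1.png

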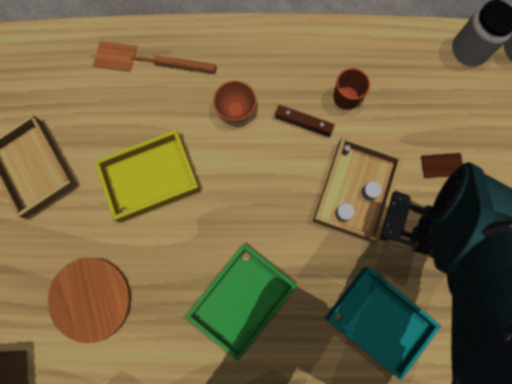

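The top view shows the closed gripper hovering just right of the tray's long side, at about (395,215). The tray is unmoved and the space below the fingers is clear.

Request:
arm_command:
  targets:
    - {"rot": [0, 0, 0], "travel": [0, 0, 3], "jaw": 0}
    - {"rot": [0, 0, 0], "travel": [0, 0, 3], "jaw": 0}
    - {"rot": [0, 0, 0], "travel": [0, 0, 2.4], "jaw": 0}
    - {"rot": [0, 0, 0], "travel": [0, 0.7, 0], "jaw": 0}
    - {"rot": [0, 0, 0], "travel": [0, 0.7, 0], "jaw": 0}

```text
time_s: 3.48
tool_pos: [0.4666, -0.2057, 0.0208]
tool_rot: [[-0.948, 0.317, -0.001], [0.317, 0.948, 0.0], [0.001, 0.0, -1.0]]
contact_force: [1.1, 0.9, 1.0]
opening: 0.0006
grip_force: 0.0
```

Request:
arm_command:
  targets:
    - {"rot": [0, 0, 0], "travel": [0, 0.5, 0], "jaw": 0}
    - {"rot": [0, 0, 0], "travel": [0, 0.5, 0], "jaw": 0}
    - {"rot": [0, 0, 0], "travel": [0, 0.4, 0], "jaw": 0}

```text
time_s: 3.73
tool_pos: [0.4719, -0.1924, 0.0216]
tool_rot: [[-0.949, 0.316, 0.002], [0.316, 0.949, -0.001], [-0.003, -0.0, -1.0]]
contact_force: [0.2, -0.5, -0.8]
opening: 0.0002
grip_force: 0.0
```

Request:
arm_command:
  targets:
    - {"rot": [0, 0, 0], "travel": [0, 0.4, 0], "jaw": 0}
    - {"rot": [0, 0, 3], "travel": [0.65, 0.75, 0], "jaw": 0}
    - {"rot": [0, 0, 3], "travel": [0.65, 0.75, 0], "jaw": 0}
    - {"rot": [0, 0, 3], "travel": [0.65, 0.75, 0], "jaw": 0}
    - {"rot": [0, 0, 3], "travel": [0.65, 0.75, 0], "jaw": 0}

```text
time_s: 4.15
tool_pos: [0.4601, -0.1509, 0.0206]
tool_rot: [[-0.861, 0.509, 0.001], [0.509, 0.861, -0.001], [-0.001, 0.0, -1.0]]
contact_force: [0.8, -1.7, 0.4]
opening: 0.0004
grip_force: 0.9
```

Request:
arm_command:
  targets:
    - {"rot": [0, 0, 3], "travel": [0.65, 0.75, 0], "jaw": 0}
    - {"rot": [0, 0, 3], "travel": [0.65, 0.75, 0], "jaw": 0}
    - {"rot": [0, 0, 3], "travel": [0.65, 0.75, 0], "jaw": 0}
    - {"rot": [0, 0, 3], "travel": [0.65, 0.75, 0], "jaw": 0}
    - {"rot": [0, 0, 3], "travel": [0.65, 0.75, 0], "jaw": 0}

```text
time_s: 4.57
tool_pos: [0.4562, -0.1014, 0.0205]
tool_rot: [[-0.699, 0.715, 0.001], [0.715, 0.699, -0.0], [-0.001, 0.0, -1.0]]
contact_force: [-0.7, -1.7, 0.4]
opening: 0.0002
grip_force: 0.8
```

```bash
python3 -c "
from h import *
snap('top','top2.png')
o=ctrl.get_obs();R=np.array(o['tool_rot']);d=np.array(o['tool_pos'])-[.646,-.114,0]
print('tray-frame tool (x,y mm)',d@R[:,0]*1e3,-d@R[:,1]*1e3,'yaw',np.degrees(np.arctan2(R[1,0],R[0,0])))"
```

```text
tray-frame tool (x,y mm) 142.2182595377475 126.70422729504746 yaw 134.17964792484446
```

View pics/top2.png

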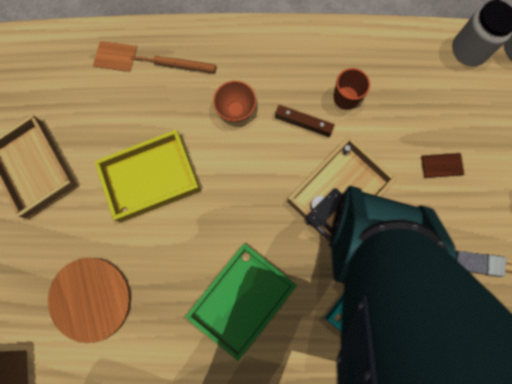

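The tray is swinging about the stud (348,148), its free end now near (295,203), and the finger is on its side. I'll carry on with the arc.

Request:
arm_command:
  targets:
    - {"rot": [0, 0, 3], "travel": [0.65, 0.75, 0], "jaw": 0}
    - {"rot": [0, 0, 3], "travel": [0.65, 0.75, 0], "jaw": 0}
    - {"rot": [0, 0, 3], "travel": [0.65, 0.75, 0], "jaw": 0}
    - {"rot": [0, 0, 3], "travel": [0.65, 0.75, 0], "jaw": 0}
    - {"rot": [0, 0, 3], "travel": [0.65, 0.75, 0], "jaw": 0}

```text
time_s: 5.03
tool_pos: [0.4651, -0.053, 0.0203]
tool_rot: [[-0.492, 0.871, 0.0], [0.871, 0.492, -0.0], [-0.0, 0.0, -1.0]]
contact_force: [0.4, -1.5, 0.1]
opening: 0.0004
grip_force: 0.9
```

Request:
arm_command:
  targets:
    - {"rot": [0, 0, 3], "travel": [0.65, 0.75, 0], "jaw": 0}
    - {"rot": [0, 0, 3], "travel": [0.65, 0.75, 0], "jaw": 0}
    - {"rot": [0, 0, 3], "travel": [0.65, 0.75, 0], "jaw": 0}
    - {"rot": [0, 0, 3], "travel": [0.65, 0.75, 0], "jaw": 0}
    - {"rot": [0, 0, 3], "travel": [0.65, 0.75, 0], "jaw": 0}

```text
time_s: 5.45
tool_pos: [0.4864, -0.0083, 0.0203]
tool_rot: [[-0.25, 0.968, -0.0], [0.968, 0.25, -0.0], [-0.0, -0.0, -1.0]]
contact_force: [-1.7, -2.2, 0.7]
opening: 0.0003
grip_force: 0.9
```

Request:
arm_command:
  targets:
    - {"rot": [0, 0, 3], "travel": [0.65, 0.75, 0], "jaw": 0}
    - {"rot": [0, 0, 3], "travel": [0.65, 0.75, 0], "jaw": 0}
    - {"rot": [0, 0, 3], "travel": [0.65, 0.75, 0], "jaw": 0}
    - {"rot": [0, 0, 3], "travel": [0.65, 0.75, 0], "jaw": 0}
    - {"rot": [0, 0, 3], "travel": [0.65, 0.75, 0], "jaw": 0}

```text
time_s: 5.87
tool_pos: [0.5185, 0.0293, 0.0202]
tool_rot: [[0.009, 1.0, -0.001], [1.0, -0.009, -0.0], [-0.0, -0.001, -1.0]]
contact_force: [-2.4, -1.3, 0.4]
opening: 0.0003
grip_force: 1.1
```

```bash
python3 -c "
from h import *
snap('top','top3.png')
o=ctrl.get_obs();R=np.array(o['tool_rot']);d=np.array(o['tool_pos'])-[.646,-.114,0]
print('tray-frame tool (x,y mm)',d@R[:,0]*1e3,-d@R[:,1]*1e3,'yaw',np.degrees(np.arctan2(R[1,0],R[0,0])))"
```

```text
tray-frame tool (x,y mm) 142.38994029255554 127.72421810492988 yaw 89.25394872599738
```

View pics/top3.png

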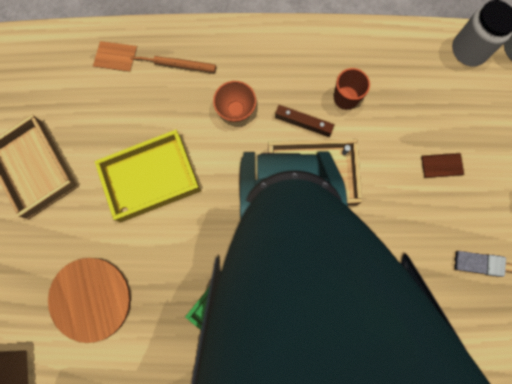

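The tray lies about 19° short of the batten, the stud is still in its hole at (347,149), and the bowl is unmoved at (235,102).

Request:
arm_command:
  targets:
    - {"rot": [0, 0, 3], "travel": [0.65, 0.75, 0], "jaw": 0}
    - {"rot": [0, 0, 3], "travel": [0.65, 0.75, 0], "jaw": 0}
    - {"rot": [0, 0, 3], "travel": [0.65, 0.75, 0], "jaw": 0}
    - {"rot": [0, 0, 3], "travel": [0.65, 0.75, 0], "jaw": 0}
    - {"rot": [0, 0, 2], "travel": [0.4, 0.5, 0], "jaw": 0}

```text
time_s: 6.33
tool_pos: [0.5567, 0.0553, 0.0202]
tool_rot: [[0.25, 0.968, -0.0], [0.968, -0.25, 0.0], [0.0, -0.0, -1.0]]
contact_force: [-1.2, -0.1, -0.6]
opening: 0.0004
grip_force: 0.8
```

Request:
arm_command:
  targets:
    - {"rot": [0, 0, 1], "travel": [0.2, 0.25, 0], "jaw": 0}
    - {"rot": [0, 0, 1], "travel": [0.2, 0.25, 0], "jaw": 0}
    - {"rot": [0, 0, 0], "travel": [0, 0, 0], "jaw": 0}

```text
time_s: 6.58
tool_pos: [0.5623, 0.0577, 0.0201]
tool_rot: [[0.283, 0.959, -0.0], [0.959, -0.283, 0.0], [0.0, -0.0, -1.0]]
contact_force: [-0.7, 0.5, 0.7]
opening: 0.0004
grip_force: 0.6
```

Request:
arm_command:
  targets:
    - {"rot": [0, 0, 1], "travel": [0.2, 0.25, 0], "jaw": 0}
    - {"rot": [0, 0, 1], "travel": [0.2, 0.25, 0], "jaw": 0}
    - {"rot": [0, 0, 0], "travel": [0, 0, 0], "jaw": 0}

```text
time_s: 6.83
tool_pos: [0.5686, 0.0601, 0.0201]
tool_rot: [[0.318, 0.948, 0.001], [0.948, -0.318, 0.0], [0.0, 0.0, -1.0]]
contact_force: [-0.7, 0.9, 0.1]
opening: 0.0005
grip_force: 0.7
```

Request:
arm_command:
  targets:
    - {"rot": [0, 0, 0.5], "travel": [0.1, 0.15, 0], "jaw": 0}
    - {"rot": [0, 0, 0.5], "travel": [0.1, 0.15, 0], "jaw": 0}
    - {"rot": [0, 0, 0], "travel": [0, 0, 0], "jaw": 0}

```text
time_s: 7.08
tool_pos: [0.5719, 0.0611, 0.0199]
tool_rot: [[0.334, 0.943, 0.0], [0.943, -0.334, 0.0], [0.0, 0.0, -1.0]]
contact_force: [-3.0, 1.6, 2.0]
opening: 0.0005
grip_force: 1.5
```

Request:
arm_command:
  targets:
    - {"rot": [0, 0, 0], "travel": [0, 0.15, 0], "jaw": 0}
    - {"rot": [0, 0, 0], "travel": [0, 0.1, 0], "jaw": 0}
    - {"rot": [0, 0, 0], "travel": [0, 0, 0], "jaw": 0}

```text
time_s: 7.33
tool_pos: [0.574, 0.0602, 0.0198]
tool_rot: [[0.333, 0.943, -0.0], [0.943, -0.333, 0.0], [0.0, -0.0, -1.0]]
contact_force: [-1.7, 2.3, 0.0]
opening: 0.0005
grip_force: 1.6
```

Request:
arm_command:
  targets:
    - {"rot": [0, 0, 0], "travel": [0, -0.5, 0], "jaw": 0}
    - {"rot": [0, 0, 0], "travel": [0, -1, 0], "jaw": 0}
    - {"rot": [0, 0, 0], "travel": [0, -1.5, 0], "jaw": 0}
    - {"rot": [0, 0, 0], "travel": [0, -0.5, -2], "jaw": 0}
    - {"rot": [0, 0, 0], "travel": [0, 0, -3], "jaw": 0}

```text
time_s: 7.75
tool_pos: [0.5371, 0.072, 0.068]
tool_rot: [[0.333, 0.943, -0.006], [0.943, -0.333, -0.001], [-0.002, -0.005, -1.0]]
contact_force: [-0.0, -0.7, -0.1]
opening: 0.0009
grip_force: 0.0
```

Request:
arm_command:
  targets:
    - {"rot": [0, 0, 0], "travel": [0, 0, -4], "jaw": 0}
    - {"rot": [0, 0, 0], "travel": [0, 0, -4], "jaw": 0}
    - {"rot": [0, 0, 0], "travel": [3, 0, -2], "jaw": 0}
    - {"rot": [0, 0, 0], "travel": [3, 0, 0], "jaw": 0}
    - {"rot": [0, 0, 0], "travel": [3, 0, 0], "jaw": 0}

```text
time_s: 8.17
tool_pos: [0.5716, 0.1578, 0.1721]
tool_rot: [[0.334, 0.942, 0.004], [0.943, -0.334, 0.001], [0.002, 0.003, -1.0]]
contact_force: [0.3, -0.9, 0.2]
opening: 0.0001
grip_force: 0.0
```

Request:
arm_command:
  targets:
    - {"rot": [0, 0, 0], "travel": [4, 0, 0], "jaw": 0}
    - {"rot": [0, 0, 0], "travel": [4, 0, 0], "jaw": 0}
    - {"rot": [0, 0, 0], "travel": [4, 0, 0], "jaw": 0}
    - {"rot": [0, 0, 0], "travel": [4, 0, 0], "jaw": 0}
    - {"rot": [0, 0, 0], "travel": [0, 0, 0], "jaw": 0}

```text
time_s: 8.58
tool_pos: [0.6254, 0.313, 0.1702]
tool_rot: [[0.331, 0.944, 0.002], [0.944, -0.331, 0.002], [0.002, 0.002, -1.0]]
contact_force: [0.7, 0.3, -0.7]
opening: 0.0002
grip_force: 0.0
```

```bash
python3 -c "
from h import *
snap('top','top4.png')"
```

```text
(no output)
```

View pics/top4.png

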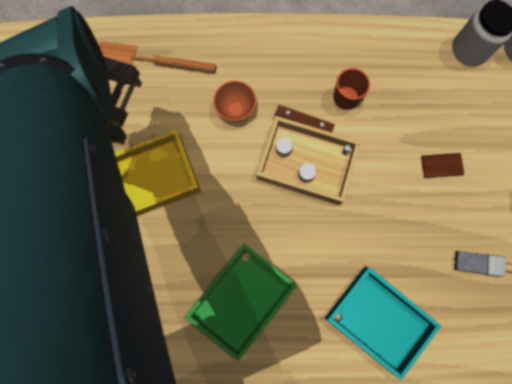

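The tray's long side, (275,120) to (356,147), lies parallel to the batten and against it. The stud is in its hole at (347,149), the bowl is unmoved at (235,102), and the arm is clear.

```bash
python3 -c "
from h import *
print(ctrl.job_done())"
```

```text
the job is handed in; nothing more can be done
None
```

The tray has been swung a quarter turn about its stud and lies along the batten, with the bowl untouched and the arm clear; the job was handed in at about 8.6 s, and no verdict came back.

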